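# Push the sample bottle up the reader's loading ramp and hold it at the stop

### The arm

A 7-joint arm with a two-finger parallel gripper is mounted at the origin on the work surface. World frame = base frame: x ahead of the robot, y to its left, z up, the work surface at z = 0. Lengths are in m, angles in rad, forces in N, time in s.
With the tool pointing down it reaches from about 0.35 to 0.9 m from the base axis. Payload 19.9 kg.
Tool frame: the origin (TCP) lies midway between the tips of the shut fingers; the grasp point (between the pads) lies arm.tcp_to_grasp behind it (arm.tcp_to_grasp is the distance from the TCP to the grasp point, in m); x points along the fingers, z is the direction in which the jaws open and shut, and the axes are right-handed (so a half turn about x gives the same grasp; the last joint's range is limited). The gripper opens to 85 mm and grips with 20 to 120 N. Pads are 22 mm wide; open, the fingers measure 114 mm over their backs; the gripper's body (76 mm by 85 mm) begins 54 mm behind the grasp point. The pads swing forward as they close: fully open they stand 13 mm farther back than shut.
Start: joints at [1.29, 0.417, -0.01, 1.614, 0.005, 1.111, -0.053], TCP at [0.148, -0.607, 0.231] pointing down, gripper open.
Joint ranges: [-2.81, 2.81], [-0.39, 2.02], [-1.27, 1.25], [0.06, 2.57], [-1.19, 4.33], [0.19, 2], [-2.82, 2.82]. Speed limits (rad/s): [1.89, 1.89, 2.39, 2.39, 3.01, 3.01, 3.01].

### API

Orientations are given as a unit quaternion [x, y, z, w].
In Python, from plant import arm gives the robot as it stands.
- The arm moves only by the tool play_rows, never from a script. Its argument "motion" is a list of rows, each an object with "offset": the shift along the tool's x, y, z in mm, a list of three; "twist": the turn about the tool's x in degrees. In form: [{"offset": [tx, ty, tz], "twist": twist}, ...]. A call has 1 to 20 rows; each row shifts and turns the commanded pose from where the row before left it, along the tool's axes as they then stand; what a row does not reach is not made up. A row lasts 1/12 s, in which the tool goes at most 41.7 mm and 7.16 degrees, less where a joint would pass 70% of its speed; a pose out of reach is approached as far as the arm can. A call is refused whole if a number of a shift passes 41.7 or a number of a turn 7.16, either way. A call with a gripper value outside its range is refused whole. "claw" is the opening, from 0 (shut) to 1 (fully open), set as the call begins (left out, the last holds). The fingers move at their own pace and stop on an object; "grip_force" is the grip in N (left out, the last holds). Time passes only in rows, so rows that do not move let the fingers close. It gives the time, the measured TCP pose, the force and the opening at its end, in the units of the state.
- arm.get_obs(): the state, without advancing time (a new reading comes with each control period).
- arm.snapshot(name): name is "scene" or "top"; returns a dict with "image" (384x512x3 uint8, blue, green, red), "K" (3x3 intrinsics, pixels), "R" (3x3) and "t" (3): a world point X has camera coordinates R X + t. Camera axes: x right, y down, z forward; pixel columns grow to the right and rows downward; lengths in m; the calibration is good to about 2 mm. A picture is of the moment at which its call begins. There is no depth.
- arm.finish_job(): hands the job in, once; it reports no verdict.
The state is a dict: "clock": time; "joint_positions": joint angles; "qvel": joint speeds; "joint_torque": joint torques, N m; "position": TCP position; "orientation": TCP orientation; "ft_force": force on the tool from outside, world axes, zero at the start; "ft_torque": the same for the moment, N m; "finger_gap": finger opening in m.
Only numpy, scipy, OpenCV 4.12 (cv2) and the standard library are available. Lean on these libraries where they do the work, as an engineer would, in place of code of your own. Each camera call takes 0.05 s, during which the arm holds its last target. There are 200 camera calls.

### The job

Push the lying bottle slowly up the loading ramp with your fingers until it lies squarely against both stop pads at the top, and finish while still pressing it firmly there, since it rolls back by itself. Only push it: never pinch, lift or fling it or let it run back down, and leave everything else on the bench where it stands.

Things in the scene. Friction and masses are not known exactly. Their poses are not given: they have to be found in the camera images.
- ramp: Fixed ramp of a bottle reader: grey bed between low aluminium side rails, white reader housing at its high end. Place and direction vary. Origin on the bench; x points up the ramp (level), y to the left, z up. In this frame: flat apron x -170 to -60 mm, surface 4 mm high; then a 10 degree slope up to x +100. Rails on y +-85 to +-93 mm, about 12 mm above the bed.
- slope_foot (a point): Middle of the line where the flat apron ends and the 10 degree slope begins, on the bed's surface, at ramp x = -60 mm, 4 mm above the bench. Axes as the ramp's.
- housing_top (a point): Centre of the top of the reader housing, a fixed white box behind the stop pads: 75 mm along the ramp, 186 mm across, top 66 mm above the bench, at ramp x = +140 mm.
- stop: The two fixed dark steel stop pads at the top of the ramp, each 30 mm wide, centred 40 mm either side of the centre line, upper edge 68 mm above the bench. Origin midway between them in the plane of the faces that meet the bottle, at ramp x = +85 mm, 45 mm above the bench; axes as the ramp's.
- bottle: Loose lying white bottle, about 0.22 kg, at first across the apron. Body 52 mm in diameter (y -73 to +55 mm), blue cap 42 mm in diameter (to y +73). Origin on its axis, y along it towards the cap; x, z turn as it rolls. Against the stop its origin is at ramp x = +59 mm, 51 mm above the bench. On the slope it rolls back when not held.
- jar: Bystander: small grey jar with black lid, 44 mm wide, 55 mm tall, standing beside the ramp. Origin under its centre.
- vial: Bystander: amber vial, 34 mm wide, 65 mm tall, standing beside the ramp. Origin under its centre.
- media_bottle: Bystander: glass bottle with blue cap, 70 mm wide, 130 mm tall, standing. Origin under its centre.
- beaker: Bystander: clear beaker, 72 mm wide, 85 mm tall. Origin under its centre.
- tape: Bystander: roll of white tape lying flat, 90 mm wide, 19 mm tall. Origin under its centre.
- rack: Bystander: blue tube rack, 90 x 160 mm and 45 mm tall, tubes to 69 mm. Origin under its centre.
- tip_box: Bystander: clear pipette-tip box with blue lid, 127 x 87 mm, 69 mm tall. Origin under its centre.
Things that resemble listed ones, but are neither listed nor needed, are in the scene too. What is shaped like the bottle but red is not meant.

How it is judged:
By the outcome, as a careful person would: the job done as asked, in the order asked, and still so for the second after the job is handed in, while the arm keeps its last pose, push and grip.
It also fails if it takes over 40 s, if anything falls off the work surface, if the arm or the gripper's body presses on something with over 40 N, if the wrist force passes 120 N, or if a joint passes its speed limit or range.

## Working session

There is one attempt and no reset: what is moved stays moved. The work goes in short steps, Python scripts to look and compute and a tool call to move; the robot and the scene stay as the last step left them, time stands still between calls to the robot, and variables do not carry over. Pictures are saved under pics/ and viewed, about 8 in all and at most 12, crops included, and the job is handed in when it is done.

Besides the shell and the picture viewer there is one more tool, called after "Call:" as name(argument=value, ...), one argument or row to a line, values as JSON. play_rows: Moves the arm, as the interface text tells. Its arguments: {"type":"object","properties":{"motion":{"type":"array","items":{"type":"object","properties":{"offset":{"type":"array","items":{"type":"number"}},"twist":{"type":"number"}}}},"claw":{"type":"number"},"grip_force":{"type":"number"}},"required":["motion"]}

```bash
mkdir -p pics; cat > h.py <<'E'
import numpy as np, cv2, pickle
from plant import arm
def snap(tag):
    for n in ("scene","top"):
        s=arm.snapshot(n); pickle.dump(s,open(f"pics/{n}_{tag}.pkl","wb")); cv2.imwrite(f"pics/{n}_{tag}.png",s["image"])
def load(n,tag): return pickle.load(open(f"pics/{n}_{tag}.pkl","rb"))
def ray(s,uv,z):
    K,R,t=[np.array(s[k]) for k in "KRt"]; t=t.ravel()
    d=R.T@np.linalg.solve(K,[uv[0],uv[1],1.]); c=-R.T@t
    return c+d*(z-c[2])/d[2]
def proj(s,X):
    K,R,t=[np.array(s[k]) for k in "KRt"]; p=K@(R@np.array(X,float)+t.ravel()); return p[:2]/p[2]
E
python3 - <<'E'
from h import *
snap("a")
a=load("scene","a")["image"];b=load("top","a")["image"]
for n in("scene","top"):
    s=load(n,"a"); print(n,(-np.array(s["R"]).T@np.array(s["t"]).ravel()).round(3))
o=arm.get_obs();print(o["clock"],o["position"],o["orientation"],o["finger_gap"],arm.tcp_to_grasp)
E
```

```text
scene [1.274 0.261 0.745]
top [ 0.252 -0.007  1.481]
0.1 [ 0.14835566 -0.60679631  0.23069893] [ 0.43682366  0.55656219 -0.43636892  0.55588289] 0.0858099521908623 0.0187
```

View pics/top_a.png

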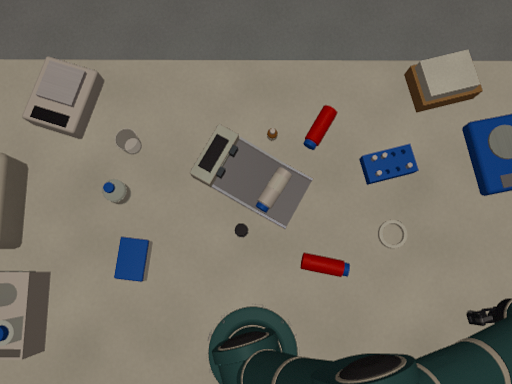

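View pics/scene_a.png

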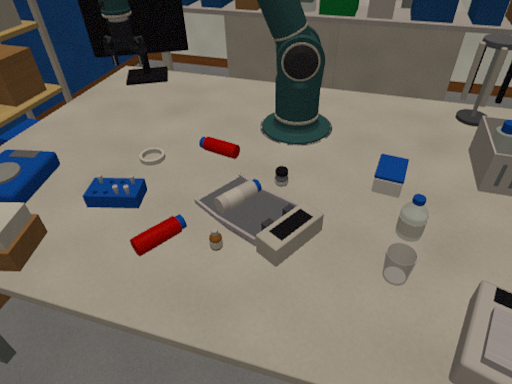

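The top view shows the ramp running from about (300,205) up to the housing at (214,155), with the white bottle at (274,188), cap at (263,206). Possible confusions are the red bottles at (321,127) and (325,265) and the standing blue-capped media bottle at (115,190). I choose the white lying one on the apron and check it in a crop.

```bash
python3 - <<'E'
from h import *
s=load("top","a");i=s["image"][115:240,180:335]
cv2.imwrite("pics/crop.png",cv2.resize(i,None,fx=5,fy=4.8 if 0 else 5,interpolation=cv2.INTER_CUBIC)[:600])
E
```

```text
(no output)
```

View pics/crop.png

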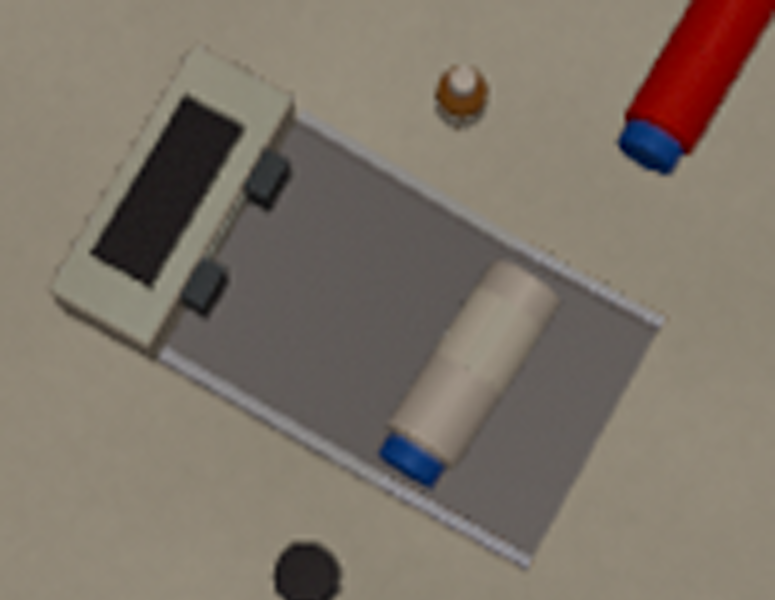

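```bash
cat > ramp.py <<'E'
from h import *
from scipy.optimize import least_squares
s=load("top","a")
c2p=lambda p:((np.array(p)+.5)/5-.5+[180,115])
pts=[((102.5,-93,66),(200,47)),((177.5,-93,66),(200,47))]
obs=[((177.5,-93,66),(200,47)),((102.5,-93,66),(293,97)),((102.5,93,66),(152,345)),((177.5,93,66),(57,290)),((-170,-93,16),(664,320)),((-170,93,16),(527,567))]
def W(q,p): 
    c,n=np.cos(q[2]),np.sin(q[2]); x,y,z=np.array(p)/1000
    return np.array([q[0]+c*x-n*y,q[1]+n*x+c*y,z])
f=lambda q:np.concatenate([proj(s,W(q,p))-c2p(u) for p,u in obs])
q=least_squares(f,[.6,0,1.]).x
E
python3 - <<'E'
from ramp import *
print(q,np.degrees(q[2]),f(q).round(1))
R=np.array([[np.cos(q[2]),-np.sin(q[2])],[np.sin(q[2]),np.cos(q[2])]])
for n,p,z in[("bodyend",(531,279),.030),("capend",(406,471),.030),("mid",(460,375),.03)]:
    X=ray(s,c2p(p),z); print(n,X.round(3),(R.T@(X[:2]-q[:2])*1000).round(0))
a=load("scene","a")
for p in [(-60,0,4),(102.5,93,66),(102.5,-93,66),(-170,93,16),(-170,-93,16)]: print(p,W(q,p).round(3),proj(a,W(q,p)).round(0))
from scipy.spatial.transform import Rotation as Ro
print(Ro.from_quat(arm.get_obs()["orientation"]).as_matrix().round(3))
E
```

```text
[0.54039952 0.00184359 1.06135635] 60.811239217218585 [-0.6 -1.3  1.2 -0.1 -0.2  0.7 -1.9  0.1  1.  -0.2  0.6  0.7]
bodyend [ 0.562 -0.102  0.03 ] [-80. -69.]
capend [ 0.438 -0.022  0.03 ] [-71.  78.]
mid [ 0.499 -0.057  0.03 ] [-71.   7.]
(-60, 0, 4) [ 0.511 -0.051  0.004] [241. 205.]
(102.5, 93, 66) [0.509 0.137 0.066] [303. 200.]
(102.5, -93, 66) [0.672 0.046 0.066] [254. 234.]
(-170, 93, 16) [ 0.376 -0.101  0.016] [240. 173.]
(-170, -93, 16) [ 0.539 -0.192  0.016] [194. 199.]
[[-0.     0.971  0.238]
 [ 0.001  0.238 -0.971]
 [-1.    -0.    -0.001]]
```

Bottle found at ramp x ≈ -74, y ≈ +4, yawed about 3.5°, lying on the apron; it matches the description. The plan is to keep the jaws open across the ramp, so both fingers push the body from behind.

Call:
play_rows(
  motion=[
    {"offset": [0, 0, 0], "twist": -6.7},
    {"offset": [0, 0, 0], "twist": -6.7},
    {"offset": [0, 0, 0], "twist": -6.7},
    {"offset": [0, 0, 0], "twist": -6.7},
    {"offset": [0, 0, 0], "twist": -6.7},
    {"offset": [0, 0, 0], "twist": -6.7},
    {"offset": [0, 0, 0], "twist": -6.7},
    {"offset": [0, 30, 2.7]},
    {"offset": [0, 30, 2.7]},
    {"offset": [0, 30, 2.7]},
    {"offset": [0, 30, 2.7]},
    {"offset": [0, 30, 2.7]},
    {"offset": [0, 30, 2.7]},
    {"offset": [0, 30, 2.7]},
    {"offset": [0, 30, 2.7]},
    {"offset": [0, 30, 2.7]},
    {"offset": [0, 30, 2.7]},
    {"offset": [0, 30, 2.7]},
    {"offset": [0, 30, 2.7]},
    {"offset": [0, 30, 2.7]},
  ],
  claw=1,
)

```text
invalid input
```

```bash
cat > st.py <<'E'
from ramp import *
from scipy.spatial.transform import Rotation as Ro
def st():
    o=arm.get_obs();R=np.array([[np.cos(q[2]),-np.sin(q[2])],[np.sin(q[2]),np.cos(q[2])]])
    M=Ro.from_quat(o["orientation"]).as_matrix()
    print("t",round(o["clock"],2),"ramp xy mm",(R.T@(o["position"][:2]-q[:2])*1000).round(1),"z",round(o["position"][2]*1000,1),"yaw err",round(np.degrees(np.arctan2(M[1,1],M[0,1])-q[2]),2),"xdown",M[:,0].round(3))
    f=np.array(o["ft_force"]);print("F ramp",(R.T@f[:2]).round(1),round(f[2],1),"gap",o["finger_gap"])
if __name__=="__main__": st()
E
python3 st.py
python3 - <<'E'
from ramp import *
a=load("scene","a");i=cv2.resize(a["image"][160:270,180:340],None,fx=5,fy=5,interpolation=cv2.INTER_CUBIC)
for p in [(-60,85,4),(-60,-85,4),(102.5,93,66),(102.5,-93,66),(-170,93,16),(-170,-93,16),(177.5,93,66)]:
    u=(proj(a,W(q,p))-[180,160]+.5)*5-.5; cv2.circle(i,tuple(int(v) for v in u),4,(0,255,0),1)
for p in [(-77,-69,30),(-72,77,30)]:
    u=(proj(a,W(q,p))-[180,160]+.5)*5-.5; cv2.circle(i,tuple(int(v) for v in u),4,(0,0,255),1)
cv2.imwrite("pics/crop2.png",i)
E
```

```text
t 0.1 ramp xy mm [-722.5   45.4] z 230.7 yaw err -47.07 xdown [-0.     0.001 -1.   ]
F ramp [ 0.3 -0. ] -0.6 gap 0.0858099521908623
```

View pics/crop2.png

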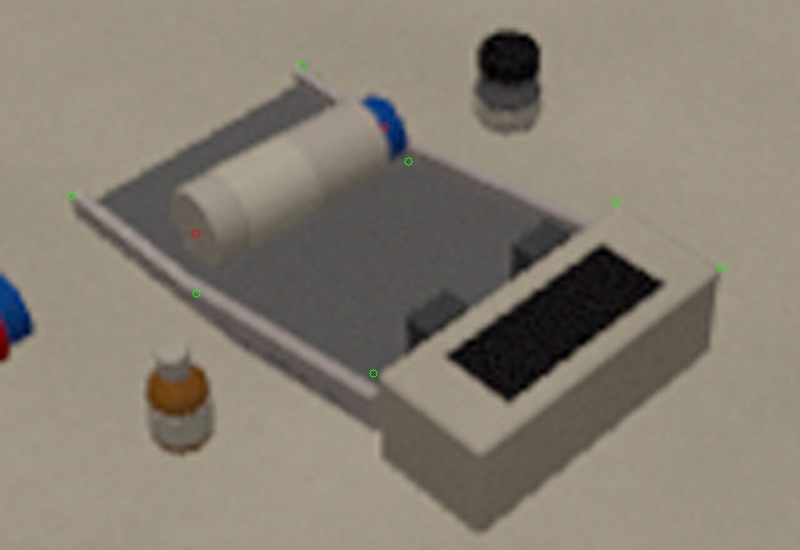

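The overlay on the scene view agrees within a few mm: green dots on the apron and housing corners, red dots on both bottle ends. The move call was refused, so I'm resending it with every field filled in.

Call:
play_rows(
  motion=[
    {"offset": [0, 0, 0], "twist": -6.7},
    {"offset": [0, 0, 0], "twist": -6.7},
    {"offset": [0, 0, 0], "twist": -6.7},
    {"offset": [0, 0, 0], "twist": -6.7},
    {"offset": [0, 0, 0], "twist": -6.7},
    {"offset": [0, 0, 0], "twist": -6.7},
    {"offset": [0, 0, 0], "twist": -6.7},
    {"offset": [0, 30, 2.7], "twist": 0},
    {"offset": [0, 30, 2.7], "twist": 0},
    {"offset": [0, 30, 2.7], "twist": 0},
    {"offset": [0, 30, 2.7], "twist": 0},
    {"offset": [0, 30, 2.7], "twist": 0},
    {"offset": [0, 30, 2.7], "twist": 0},
    {"offset": [0, 30, 2.7], "twist": 0},
    {"offset": [0, 30, 2.7], "twist": 0},
    {"offset": [0, 30, 2.7], "twist": 0},
    {"offset": [0, 30, 2.7], "twist": 0},
    {"offset": [0, 30, 2.7], "twist": 0},
    {"offset": [0, 30, 2.7], "twist": 0},
    {"offset": [0, 30, 2.7], "twist": 0},
  ],
  claw=1,
  grip_force=20,
)

```text
clock: 1.77
position: [0.3707, -0.283, 0.2312]
orientation: [0.179, 0.684, -0.179, 0.684]
ft_force: [1.0, 0.0, 0.4]
finger_gap: 0.0853
```

```bash
python3 st.py
```

```text
t 1.77 ramp xy mm [-331.5    9.2] z 231.2 yaw err -0.18 xdown [-0.  0. -1.]
F ramp [ 0.5 -0.9] 0.4 gap 0.08531844796759148
```

Call:
play_rows(
  motion=[
    {"offset": [0, 23, 1.8], "twist": 0},
    {"offset": [0, 23, 1.8], "twist": 0},
    {"offset": [0, 23, 1.8], "twist": 0},
    {"offset": [0, 23, 1.8], "twist": 0},
    {"offset": [0, 23, 1.8], "twist": 0},
    {"offset": [0, 23, 1.8], "twist": 0},
    {"offset": [0, 23, 1.8], "twist": 0},
    {"offset": [0, 23, 1.8], "twist": 0},
    {"offset": [20, 0, 0], "twist": 0},
    {"offset": [20, 0, 0], "twist": 0},
    {"offset": [20, 0, 0], "twist": 0},
    {"offset": [20, 0, 0], "twist": 0},
    {"offset": [20, 0, 0], "twist": 0},
    {"offset": [20, 0, 0], "twist": 0},
    {"offset": [20, 0, 0], "twist": 0},
    {"offset": [20, 0, 0], "twist": 0},
    {"offset": [20, 0, 0], "twist": 0},
    {"offset": [20, 0, 0], "twist": 0},
    {"offset": [14, 0, 0], "twist": 0},
    {"offset": [7, 0, 0], "twist": 0},
  ],
)

```text
clock: 3.43
position: [0.472, -0.1308, 0.0085]
orientation: [0.179, 0.685, -0.179, 0.683]
ft_force: [-0.8, 0.3, -0.1]
finger_gap: 0.0852
```

```bash
python3 - <<'E'
from st import *
st(); snap("b")
for n,x,y,w,h,k in(("scene",140,110,200,150,4),):
    cv2.imwrite("pics/c3.png",cv2.resize(load(n,"b")["image"][y:y+h,x:x+w],None,fx=k,fy=k,interpolation=cv2.INTER_CUBIC))
E
```

```text
t 3.43 ramp xy mm [-149.1   -5. ] z 8.5 yaw err -0.16 xdown [-0.002  0.001 -1.   ]
F ramp [-0.1  0.8] -0.1 gap 0.08524648718123005
```

View pics/c3.png

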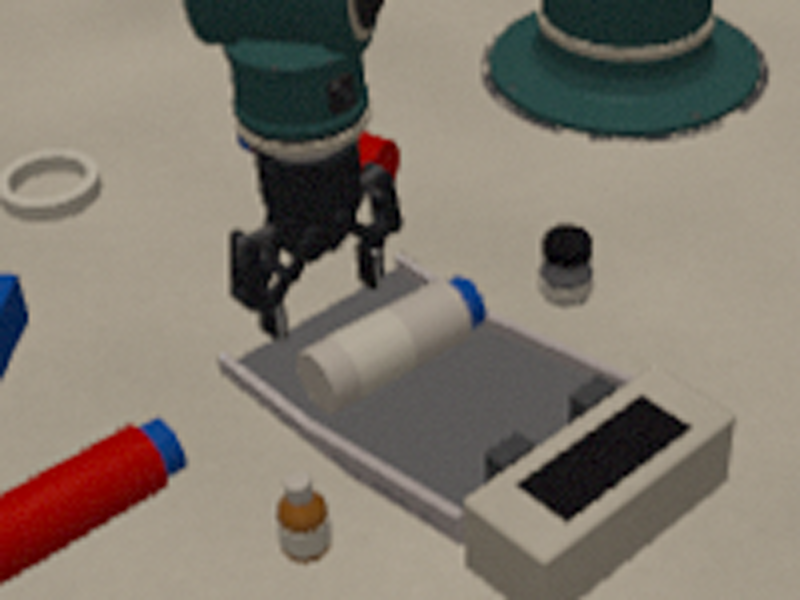

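The fingers hang behind the bottle (left tip at (275,325), right tip at (375,280) in the crop), clear of the rails. I start the slow push.

Call:
play_rows(
  motion=[
    {"offset": [3, 0, 0], "twist": 0.1},
    {"offset": [0, 2.5, 0], "twist": 0},
    {"offset": [0, 2.5, 0], "twist": 0},
    {"offset": [0, 2.5, 0], "twist": 0},
    {"offset": [0, 2.5, 0], "twist": 0},
    {"offset": [0, 2.5, 0], "twist": 0},
    {"offset": [0, 2.5, 0], "twist": 0},
    {"offset": [0, 2.5, 0], "twist": 0},
    {"offset": [0, 2.5, 0], "twist": 0},
    {"offset": [0, 2.5, 0], "twist": 0},
    {"offset": [0, 2.5, 0], "twist": 0},
    {"offset": [0, 1.5, 0], "twist": 0},
    {"offset": [0, 1.5, 0], "twist": 0},
    {"offset": [0, 1.5, 0], "twist": 0},
    {"offset": [0, 1.5, 0], "twist": 0},
    {"offset": [0, 1.5, 0], "twist": 0},
    {"offset": [0, 1.5, 0], "twist": 0},
    {"offset": [0, 1.5, 0], "twist": 0},
    {"offset": [0, 1.5, 0], "twist": 0},
    {"offset": [0, 1.5, 0], "twist": 0},
  ],
)

```text
clock: 5.2
position: [0.492, -0.0974, 0.0073]
orientation: [0.18, 0.684, -0.18, 0.684]
ft_force: [0.6, -0.9, 0.0]
finger_gap: 0.085
```

```bash
python3 st.py
```

```text
t 5.2 ramp xy mm [-110.3   -6.2] z 7.3 yaw err -0.27 xdown [-0.  0. -1.]
F ramp [-0.5 -0.9] 0.0 gap 0.0849916038390748
```

Call:
play_rows(
  motion=[
    {"offset": [0, 1.5, 0], "twist": -0.3},
    {"offset": [0, 1.5, 0], "twist": 0},
    {"offset": [0, 1.5, 0], "twist": 0},
    {"offset": [0, 1.5, 0], "twist": 0},
    {"offset": [0, 1.5, 0], "twist": 0},
    {"offset": [0, 1.5, 0], "twist": 0},
    {"offset": [0, 1.5, 0], "twist": 0},
    {"offset": [0, 1.5, 0], "twist": 0},
    {"offset": [0, 1.5, 0], "twist": 0},
    {"offset": [0, 1.5, 0], "twist": 0},
    {"offset": [-0.2, 1.5, 0], "twist": 0},
    {"offset": [-0.2, 1.5, 0], "twist": 0},
    {"offset": [-0.2, 1.5, 0], "twist": 0},
    {"offset": [-0.2, 1.5, 0], "twist": 0},
    {"offset": [-0.2, 1.5, 0], "twist": 0},
    {"offset": [-0.2, 1.5, 0], "twist": 0},
    {"offset": [-0.2, 1.5, 0], "twist": 0},
    {"offset": [-0.2, 1.5, 0], "twist": 0},
    {"offset": [-0.2, 1.5, 0], "twist": 0},
    {"offset": [-0.2, 1.5, 0], "twist": 0},
  ],
)

```text
clock: 6.87
position: [0.5066, -0.0712, 0.0093]
orientation: [0.178, 0.684, -0.178, 0.684]
ft_force: [0.0, -1.6, 2.5]
finger_gap: 0.0852
```

```bash
python3 - <<'E'
from st import *
st(); snap("d")
cv2.imwrite("pics/c4.png",cv2.resize(load("scene","d")["image"][130:270,170:350],None,fx=4,fy=4,interpolation=cv2.INTER_CUBIC))
E
```

```text
t 6.87 ramp xy mm [-80.3  -6.2] z 9.3 yaw err 0.03 xdown [-0.  0. -1.]
F ramp [-1.4 -0.8] 2.5 gap 0.08519930071371479
```

View pics/c4.png

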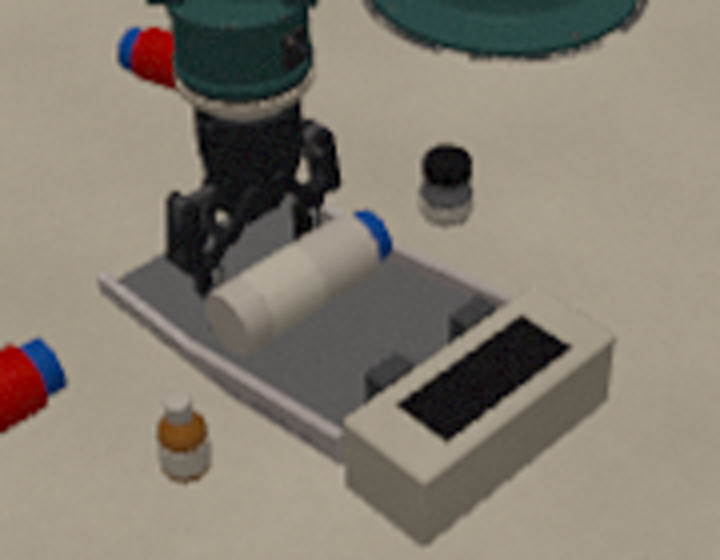

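The bottle is in contact with both fingers at the start of the slope and looks square to it. I continue up the incline.

Call:
play_rows(
  motion=[
    {"offset": [-0.3, 1.5, 0], "twist": 0},
    {"offset": [-0.3, 1.5, 0], "twist": 0},
    {"offset": [-0.3, 1.5, 0], "twist": 0},
    {"offset": [-0.3, 1.5, 0], "twist": 0},
    {"offset": [-0.3, 1.5, 0], "twist": 0},
    {"offset": [-0.3, 1.5, 0], "twist": 0},
    {"offset": [-0.3, 1.5, 0], "twist": 0},
    {"offset": [-0.3, 1.5, 0], "twist": 0},
    {"offset": [-0.3, 1.5, 0], "twist": 0},
    {"offset": [-0.3, 1.5, 0], "twist": 0},
    {"offset": [-0.3, 1.5, 0], "twist": 0},
    {"offset": [-0.3, 1.5, 0], "twist": 0},
    {"offset": [-0.3, 1.5, 0], "twist": 0},
    {"offset": [-0.3, 1.5, 0], "twist": 0},
    {"offset": [-0.3, 1.5, 0], "twist": 0},
    {"offset": [-0.3, 1.5, 0], "twist": 0},
    {"offset": [-0.3, 1.5, 0], "twist": 0},
    {"offset": [-0.3, 1.5, 0], "twist": 0},
    {"offset": [-0.3, 1.5, 0], "twist": 0},
    {"offset": [-0.3, 1.5, 0], "twist": 0},
  ],
)

```text
clock: 8.63
position: [0.5212, -0.045, 0.0153]
orientation: [0.178, 0.684, -0.178, 0.684]
ft_force: [-0.5, -2.0, 0.6]
finger_gap: 0.0857
```

```bash
python3 st.py
```

```text
t 8.63 ramp xy mm [-50.3  -6.1] z 15.3 yaw err 0.03 xdown [-0.  0. -1.]
F ramp [-2.  -0.5] 0.6 gap 0.08569348181539814
```

Call:
play_rows(
  motion=[
    {"offset": [-0.3, 1.5, 0], "twist": 0},
    {"offset": [-0.3, 1.5, 0], "twist": 0},
    {"offset": [-0.3, 1.5, 0], "twist": 0},
    {"offset": [-0.3, 1.5, 0], "twist": 0},
    {"offset": [-0.3, 1.5, 0], "twist": 0},
    {"offset": [-0.3, 1.5, 0], "twist": 0},
    {"offset": [-0.3, 1.5, 0], "twist": 0},
    {"offset": [-0.3, 1.5, 0], "twist": 0},
    {"offset": [-0.3, 1.5, 0], "twist": 0},
    {"offset": [-0.3, 1.5, 0], "twist": 0},
    {"offset": [-0.3, 1.5, 0], "twist": 0},
    {"offset": [-0.3, 1.5, 0], "twist": 0},
    {"offset": [-0.3, 1.5, 0], "twist": 0},
    {"offset": [-0.3, 1.5, 0], "twist": 0},
    {"offset": [-0.3, 1.5, 0], "twist": 0},
    {"offset": [-0.3, 1.5, 0], "twist": 0},
    {"offset": [-0.3, 1.5, 0], "twist": 0},
    {"offset": [-0.3, 1.5, 0], "twist": 0},
    {"offset": [-0.3, 1.5, 0], "twist": 0},
    {"offset": [-0.3, 1.5, 0], "twist": 0},
  ],
)

```text
clock: 10.3
position: [0.5359, -0.0188, 0.0213]
orientation: [0.178, 0.684, -0.178, 0.684]
ft_force: [-0.1, -1.9, 0.8]
finger_gap: 0.0855
```

```bash
python3 - <<'E'
from st import *
st(); snap("e")
a=cv2.resize(load("scene","e")["image"][130:270,200:350],None,fx=4,fy=4,interpolation=cv2.INTER_CUBIC)
cv2.imwrite("pics/c5.png",a)
E
```

```text
t 10.3 ramp xy mm [-20.3  -6.1] z 21.3 yaw err 0.03 xdown [-0.  0. -1.]
F ramp [-1.7 -0.9] 0.8 gap 0.08552828873079633
```

View pics/c5.png

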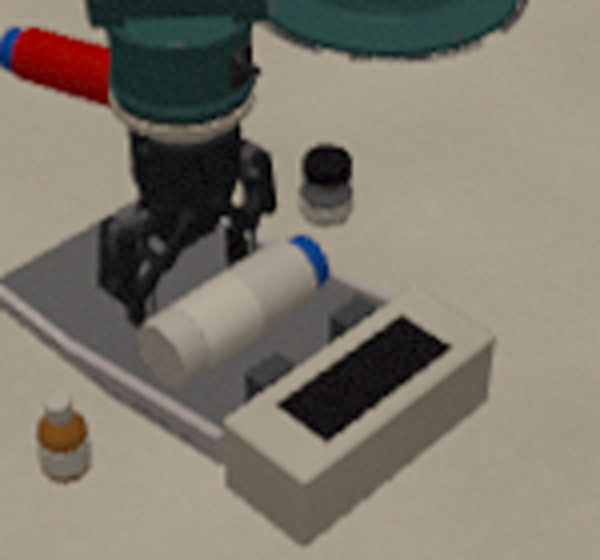

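The bottle is held square on the slope, about 40 mm short of the pads, with 2 N on the fingers. I continue.

Call:
play_rows(
  motion=[
    {"offset": [-0.3, 1.5, 0], "twist": 0},
    {"offset": [-0.3, 1.5, 0], "twist": 0},
    {"offset": [-0.3, 1.5, 0], "twist": 0},
    {"offset": [-0.3, 1.5, 0], "twist": 0},
    {"offset": [-0.3, 1.5, 0], "twist": 0},
    {"offset": [-0.3, 1.5, 0], "twist": 0},
    {"offset": [-0.3, 1.5, 0], "twist": 0},
    {"offset": [-0.3, 1.5, 0], "twist": 0},
    {"offset": [-0.3, 1.5, 0], "twist": 0},
    {"offset": [-0.3, 1.5, 0], "twist": 0},
    {"offset": [-0.3, 1.5, 0], "twist": 0},
    {"offset": [-0.3, 1.5, 0], "twist": 0},
    {"offset": [-0.3, 1.5, 0], "twist": 0},
    {"offset": [-0.3, 1.5, 0], "twist": 0},
    {"offset": [-0.3, 1.5, 0], "twist": 0},
    {"offset": [-0.3, 1.5, 0], "twist": 0},
    {"offset": [-0.3, 1.5, 0], "twist": 0},
    {"offset": [-0.3, 1.5, 0], "twist": 0},
  ],
)

```text
clock: 11.9
position: [0.549, 0.0047, 0.0267]
orientation: [0.178, 0.684, -0.178, 0.684]
ft_force: [-0.6, -0.5, 1.0]
finger_gap: 0.0856
```

```bash
python3 st.py
```

```text
t 11.9 ramp xy mm [ 6.7 -6.1] z 26.7 yaw err 0.03 xdown [-0.  0. -1.]
F ramp [-0.7  0.2] 1.0 gap 0.08558166620090259
```

Call:
play_rows(
  motion=[
    {"offset": [-0.1, 1, 0], "twist": 0},
    {"offset": [-0.1, 1, 0], "twist": 0},
    {"offset": [-0.1, 1, 0], "twist": 0},
    {"offset": [-0.1, 1, 0], "twist": 0},
    {"offset": [-0.1, 1, 0], "twist": 0},
    {"offset": [-0.1, 1, 0], "twist": 0},
    {"offset": [-0.1, 1, 0], "twist": 0},
    {"offset": [-0.1, 1, 0], "twist": 0},
    {"offset": [-0.1, 1, 0], "twist": 0},
    {"offset": [-0.1, 1, 0], "twist": 0},
  ],
)

```text
clock: 12.73
position: [0.5538, 0.0134, 0.0277]
orientation: [0.178, 0.684, -0.178, 0.684]
ft_force: [-1.1, -0.6, 0.1]
finger_gap: 0.0852
```

```bash
python3 st.py
```

```text
t 12.73 ramp xy mm [16.7 -6.1] z 27.7 yaw err 0.03 xdown [-0.  0. -1.]
F ramp [-1.   0.7] 0.1 gap 0.08524412010810475
```

Contact is expected at about +22 mm, so I go on in small steps and watch the force.

Call:
play_rows(
  motion=[
    {"offset": [-0.1, 0.8, 0], "twist": 0},
    {"offset": [-0.1, 0.8, 0], "twist": 0},
    {"offset": [-0.1, 0.8, 0], "twist": 0},
    {"offset": [-0.1, 0.8, 0], "twist": 0},
    {"offset": [-0.1, 0.8, 0], "twist": 0},
  ],
)

```text
clock: 13.15
position: [0.5558, 0.0169, 0.0282]
orientation: [0.178, 0.684, -0.178, 0.684]
ft_force: [0.0, -0.8, 1.3]
finger_gap: 0.0858
```

```bash
python3 st.py
```

```text
t 13.15 ramp xy mm [20.6 -6.1] z 28.2 yaw err 0.03 xdown [-0.  0. -1.]
F ramp [-0.7 -0.4] 1.3 gap 0.08581918581082414
```

Call:
play_rows(
  motion=[
    {"offset": [0, 0.5, 0], "twist": 0},
    {"offset": [0, 0.5, 0], "twist": 0},
    {"offset": [0, 0.5, 0], "twist": 0},
    {"offset": [0, 0.5, 0], "twist": 0},
  ],
)

```text
clock: 13.48
position: [0.5568, 0.0186, 0.0282]
orientation: [0.178, 0.684, -0.178, 0.684]
ft_force: [0.2, -1.9, 0.6]
finger_gap: 0.0853
```

```bash
python3 st.py
```

```text
t 13.48 ramp xy mm [22.6 -6.1] z 28.2 yaw err 0.02 xdown [-0.  0. -1.]
F ramp [-1.6 -1.1] 0.6 gap 0.08533514956727299
```

Call:
play_rows(
  motion=[
    {"offset": [0, 0.5, 0], "twist": 0},
    {"offset": [0, 0.5, 0], "twist": 0},
    {"offset": [0, 0.5, 0], "twist": 0},
    {"offset": [0, 0.5, 0], "twist": 0},
  ],
)

```text
clock: 13.82
position: [0.557, 0.019, 0.028]
orientation: [0.177, 0.685, -0.179, 0.684]
ft_force: [-6.8, -11.3, 6.2]
finger_gap: 0.0851
```

```bash
python3 - <<'E'
from st import *
st(); snap("f")
a=cv2.resize(load("scene","f")["image"][160:260,230:340],None,fx=5,fy=5,interpolation=cv2.INTER_CUBIC)
cv2.imwrite("pics/c6.png",a)
E
```

```text
t 13.82 ramp xy mm [23.1 -6.1] z 28.0 yaw err -0.01 xdown [-0.002 -0.002 -1.   ]
F ramp [-13.2   0.4] 6.2 gap 0.08514195453767041
```

View pics/c6.png

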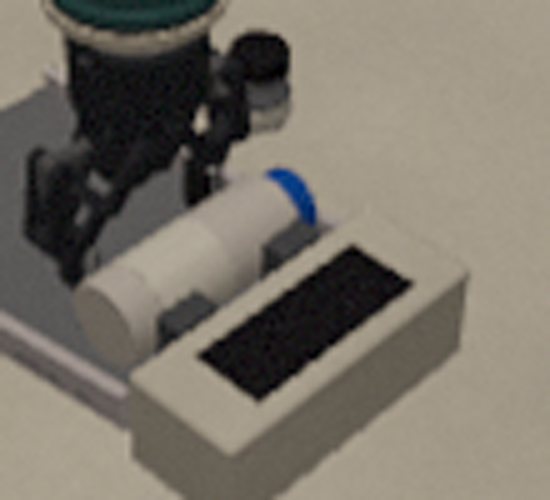

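The bottle lies against both pads ((187,320) and (290,245) in the crop) and the press is 13 N. I press a little more, let it settle and check the force and moment.

Call:
play_rows(
  motion=[
    {"offset": [0, 0.5, 0], "twist": 0},
    {"offset": [0, 0, 0], "twist": 0},
    {"offset": [0, 0, 0], "twist": 0},
    {"offset": [0, 0, 0], "twist": 0},
    {"offset": [0, 0, 0], "twist": 0},
    {"offset": [0, 0, 0], "twist": 0},
    {"offset": [0, 0, 0], "twist": 0},
    {"offset": [0, 0, 0], "twist": 0},
  ],
)

```text
clock: 14.58
position: [0.557, 0.019, 0.0279]
orientation: [0.177, 0.685, -0.179, 0.684]
ft_force: [-6.8, -11.1, 6.5]
finger_gap: 0.0855
```

```bash
python3 - <<'E'
from st import *
st(); print(arm.get_obs()["ft_torque"]); snap("g")
t=load("top","g")["image"][115:240,180:335]
cv2.imwrite("pics/c7.png",cv2.resize(t,None,fx=4.8,fy=4.8,interpolation=cv2.INTER_CUBIC))
E
```

```text
t 14.58 ramp xy mm [23.  -6.1] z 27.9 yaw err -0.03 xdown [-0.002 -0.002 -1.   ]
F ramp [-13.    0.6] 6.5 gap 0.08548623857333935
[-2.09867205  1.52329088  0.33082354]
```

View pics/c7.png

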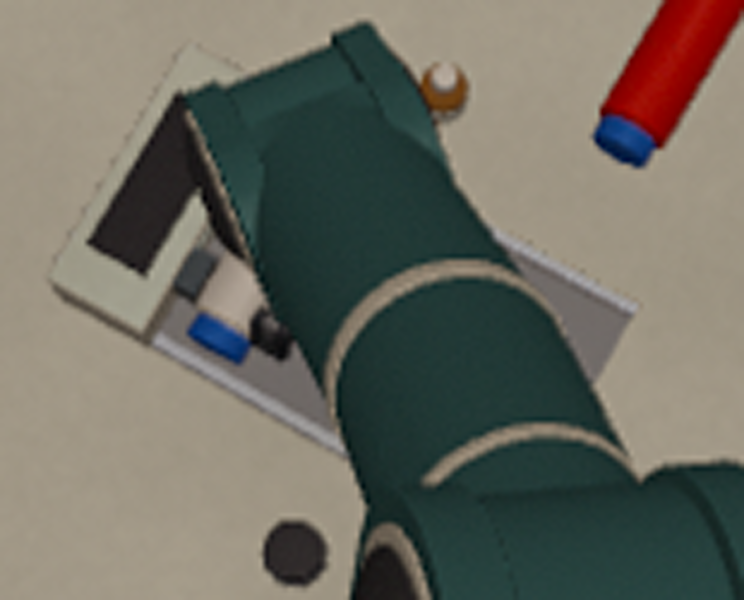

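Both pads are loaded: the force's line of action is about 19 mm off centre, inside ±40 mm. I press slightly firmer with a tiny yaw trim to even it out.

Call:
play_rows(
  motion=[
    {"offset": [0, 0.5, 0], "twist": -0.1},
    {"offset": [0, 0.5, 0], "twist": -0.1},
    {"offset": [0, 0, 0], "twist": 0},
    {"offset": [0, 0, 0], "twist": 0},
    {"offset": [0, 0, 0], "twist": 0},
    {"offset": [0, 0, 0], "twist": 0},
  ],
)

```text
clock: 15.18
position: [0.5571, 0.019, 0.0278]
orientation: [0.176, 0.685, -0.179, 0.684]
ft_force: [-10.7, -16.4, 8.4]
finger_gap: 0.0853
```

```bash
python3 - <<'E'
from st import *
st(); print(arm.get_obs()["ft_torque"])
E
```

```text
t 15.18 ramp xy mm [23.1 -6.2] z 27.8 yaw err 0.11 xdown [-0.003 -0.003 -1.   ]
F ramp [-19.5   1.4] 8.4 gap 0.08531681718306272
[-3.03091823  2.02359514  0.01023813]
```

The press is now 19.5 N, with almost no yaw moment (0.01 N m), so I hand it in.

```bash
python3 - <<'E'
from st import *
st(); arm.finish_job()
E
```

```text
t 15.18 ramp xy mm [23.1 -6.2] z 27.8 yaw err 0.11 xdown [-0.003 -0.003 -1.   ]
F ramp [-19.5   1.4] 8.4 gap 0.08531681718306272
the job is handed in; nothing more can be done
```

I rolled the white bottle up the ramp with both open fingers at about 18 mm/s or slower, without pinching or lifting it. I handed the job in at 15.2 s, still pressing it against the two stop pads.

**Last checks:**
- **Press:** it was 19.5 N along the ramp, shared evenly between the two fingers (yaw moment 0.01 N m).
- **Position:** the fingers stopped about 1 mm past where the pads should stop the bottle. The scene picture, taken just before the final press, shows it against both pads.
- **Bystanders:** the jar and vial beside the ramp looked unmoved in the last pictures. I did not measure the other objects again, but the arm passed well above them.

**What disagreed or failed:**
- My first move call was refused because some rows left out the twist, and nothing moved.
- An extra 0.5 mm of push did not raise the force, so I added 1 mm and a 0.2° yaw trim.
- In the last top view the arm hid most of the bottle. Squareness therefore rests on the scene picture and the force balance.

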